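Turn the sample carousel to the reader and read the tube

ROBOT

A 6-joint arm with a two-finger parallel gripper is mounted at the origin on a cart in front of the work surface, level with it; the furniture and walls round the work are solid. World frame = base frame: x ahead of the robot, y to its left, z up, the work surface at z = 0. Lengths are in m, angles in rad, forces in N, time in s.
With the tool pointing down it reaches from about 0.35 to 0.775 m from the base axis. Payload 5.5 kg.
Tool frame: the origin (TCP) lies midway between the tips of the shut fingers; the grasp point (between the pads) lies 19 mm behind it (ctrl.hold_point_z is the distance from the TCP to the grasp point, in m); z points along the fingers, y is the direction in which the jaws open and shut (so a half turn about z gives the same grasp; the last joint's range is limited). The gripper opens to 85 mm and grips with 20 to 120 N. Pads are 22 mm wide; open, the fingers measure 114 mm over their backs; the gripper's body (76 mm by 85 mm) begins 54 mm behind the grasp point. The pads swing forward as they close: fully open they stand 13 mm farther back than shut.
Start: joints at [1.034, 0.313, 0.046, 1.304, 0, 1.431], TCP at [0.222, 0.53, 0.204] pointing down, gripper open.
Joint ranges: [-2.76, 2.76], [-0.86, 1.69], [-1.03, 1.26], [-2.2, 2.34], [-1.47, 1.5], [-3.14, 3.14]. Speed limits (rad/s): [2.57, 2.57, 3.14, 3.14, 3.14, 3.14].

INTERFACE

Orientations are given as a unit quaternion [w, x, y, z].
In Python, from rig import ctrl, jaws, solver, optics, workorder, sensors gives the robot as it stands. Calls block until the motion is done:
- ctrl.move_ptp(position, orientation): joint-space move of the TCP to a pose.
- ctrl.line_to(position, velocity=0.15, frame=None): straight line of the TCP; frame=None keeps the orientation; velocity is the mean speed in m/s.
- ctrl.move_j(angles): joint-space move.
- jaws.move_gripper(opening): finger opening in m; the grip force is fixed at half the most; returns when the fingers have stopped.
- ctrl.wait(seconds).
- solver.inverse_kinematics(position, orientation): joint angles nearest the present ones, or None.
- optics.camera(name): name is "side" or "top" or "wrist"; returns the picture (420x560x3 uint8, red, green, blue); there is no depth.
- optics.camera_params(name): a dict with "mtx" (3x3 intrinsics, pixels), "T" (4x4, takes a point from camera to world coordinates). Camera axes: x right, y up, looking along -z (the intrinsics and any distortion apply to the point x, -y, -z); pixel columns grow to the right and rows downward; lengths in m; the calibration is good to about 2 mm. A picture is of the moment at which its call begins: read the wrist's pose just before it. camera_params takes no time and is no camera call; for the wrist camera it gives the pose at the moment of the call.
A pose or a line that the arm cannot do raises ctrl.Unreachable and nothing moves.
- workorder.hand_in(): hands the job in, once; it reports no verdict.
Readings, each from a call of its own:
- sensors.read_t(): time.
- sensors.read_joints(): joint angles.
- sensors.read_qd(): joint speeds.
- sensors.read_joint_torque(): joint torques, N m.
- sensors.read_tool_pos(): TCP position.
- sensors.read_orientation(): TCP orientation.
- sensors.read_wrist_force(): force on the tool from outside, world axes, zero at the start.
- sensors.read_moment(): the same for the moment, N m.
- sensors.read_grip_width(): finger opening in m.
Only numpy, scipy, OpenCV 4.12 (cv2) and the standard library are available. Lean on these libraries where they do the work, as an engineer would, in place of code of your own. Each camera call takes 0.05 s, during which the arm holds its last target.

TASK

Push on the arms of the little three-armed sample carousel with a fingertip to turn it until the tall tube stands squarely in front of the reader's window, then press the button on top of the reader with a fingertip, fully down, and let it come back up. Work gently: do not grip or lift anything, do not touch the tube or the two vials standing in the carousel, and leave the other things on the bench where they are.

Things in the scene. Friction and masses are not known exactly. Their poses are not given: they have to be found in the camera images.
- carousel_stand: Fixed stand of the carousel. Origin on the bench top, on the carousel's axis; z up, +y points from the axis straight to the reader. Round grey foot 150 mm across, 14 mm high, thin column, and a flat bar to the white reader head: a block 66 wide (x), 52 deep (y), 92 mm high, its window face 140 mm from the axis, looking back at it.
- hub (a point): The carousel's vertical axis at half the height of its arms, 71 mm above the bench. Grey hub of 24 mm radius, top 85 mm above the bench. The rotor turns either way without limits or stops, with light friction (about 0.1 N m), and stays where it is left.
- tube_arm (a point): Centre of the bare part of the tube's arm, 57 mm from the axis. Three such straight level aluminium arms, 120 degrees apart, each 14 mm wide and 12 mm thick (65 to 77 mm above the bench), are bare from 24 to 90 mm from the axis; between them it is free down to the 14 mm foot. Each ends in a round holder, 25 to 30 mm across, centred 105 mm from the axis.
- carousel: The turning rotor. Origin on the bench top, on the axis; its own +y points along the tube's arm, so the tube faces the window when this y axis and the stand's y axis point the same way. It starts between 0.9 and 5.38 rad anticlockwise (from above) of that.
- tube_mid (a point): Middle (half-way up) of the tall sample tube, 13 mm glass with a 16 mm cap, 99 mm long, upright and loose in an open holder at the end of one arm, on that arm's centre line; foot 12 mm, cap top 111 mm above the bench.
- vial_1_mid (a point): Middle of a short brown vial with cap, 22 mm across and 45 mm tall, loose in the cup on the arm 120 degrees anticlockwise (from above) of the tube's arm; top 90 mm above the bench.
- vial_2_mid (a point): Middle of the other short brown vial, the same size, on the arm 120 degrees clockwise of the tube's arm.
- read_point (a point): Where the tube's centre has to be (seen from above) to stand squarely before the middle of the 30 mm wide window: 105 mm from the axis towards the reader, about 62 mm above the bench.
- read_button_top (a point): Centre of the top face of the reader's round black push button, 26 mm across, on top of the reader head; it is pressed straight down.
- read_button (a joint): Travel of the button in m: 0 up, 0.006 fully down. It springs back; fully down takes 4 N.
- label_roll: Bystander: roll of labels, 58 mm across and 28 mm high, lying on the bench; origin at the centre of its underside.
- bench_vial: Bystander: a short brown vial with cap, 22 mm across and 45 mm tall, standing on the bench away from the carousel; origin at the centre of its underside.
- tape: Bystander: roll of tape, 98 mm across and 25 mm high, lying on the bench; origin at the centre of its underside.

How it is judged:
On the way, in this order (a step that is already met when the one before it is completed fails the run):
1. the tube stands before the window, the carousel is at rest and the button has not been pressed (horizontal distance between tube_mid and read_point below 0.01 m and angular speed of carousel below 0.05 rad/s and value of joint read_button below 0.002 m), for 0.2 s.
2. the button is pressed down with the tube before the window (value of joint read_button above 0.0045 m and horizontal distance between tube_mid and read_point below 0.01 m), for 0.05 s.
At the end, for the whole second after the job is handed in: The tube's centre is within 10 mm (seen from above) of the point before the middle of the window, upright in its holder; the carousel is at rest, the button is up again after the press, both vials stand in their cups, and no bystander has moved more than 30 mm (all of step 1 and angle between tube_mid's own z axis and vertical below 0.2 rad and z of tube_mid in the frame of carousel_stand between 0.055 and 0.07 m and z of vial_1_mid in the frame of carousel_stand between 0.06 and 0.076 m and z of vial_2_mid in the frame of carousel_stand between 0.06 and 0.076 m and distance of each of label_roll, bench_vial, tape from where it was at the start of the episode below 0.03 m); the robot touches nothing.
It fails at once if the tube or a vial is lifted out of its holder (height (world z) of tube_mid above 0.075 m or height (world z) of any of vial_1_mid, vial_2_mid above 0.081 m).
It fails at once if the robot touches the tube or a vial in the carousel (more than 1.5 N) (contact force between any of the fingers, the arm and tube above 1.5 N or contact force between any of the fingers, the arm and vial_1 above 1.5 N or contact force between any of the fingers, the arm and vial_2 above 1.5 N).
It fails at once if the button is pressed while the tube is not before the window (value of joint read_button above 0.0045 m and horizontal distance between tube_mid and read_point above 0.012 m).
It fails at once if the carousel, reader or button is gripped or pushed with more than 35 N (contact force between any of the fingers, the arm and carousel_stand above 35 N or contact force between any of the fingers, the arm and carousel above 35 N).
It fails at once if a bystander is lifted or pushed away (distance of any of label_roll, bench_vial, tape from where it was at the start of the episode above 0.03 m).
It also fails if it takes over 67 s, if anything falls off the work surface, if the arm or the gripper's body presses on something with over 40 N, if the wrist force passes 120 N, or if a joint passes its speed limit or range.

## Working session

There is one attempt and no reset: what is moved stays moved. The work goes in short steps, each a Python script; the robot and the scene stay as the last script left them, time stands still between calls to the robot, and variables do not carry over. Pictures are saved under pics/ and viewed, and the job is handed in when it is done.

```bash
mkdir -p pics; ls; python3 - <<'E'
from rig import ctrl, jaws, solver, optics, workorder, sensors
import cv2
for n in ["side","top","wrist"]:
    im=optics.camera(n); cv2.imwrite(f"pics/{n}0.png",im[:,:,::-1])
    p=optics.camera_params(n); print(n,p)
print(sensors.read_t(),sensors.read_orientation(),ctrl.hold_point_z)
E
```

```text
pics
side {'mtx': array([[484.48718069,   0.        , 274.22340776],
       [  0.        , 484.48718069, 209.50080007],
       [  0.        ,   0.        ,   1.        ]]), 'T': array([[ 0.99418891,  0.07906059, -0.07306054,  0.4356504 ],
       [-0.10495494,  0.56098104, -0.82114842, -0.89312768],
       [-0.0239349 ,  0.82404472,  0.56601893,  0.68371536],
       [ 0.        ,  0.        ,  0.        ,  1.        ]])}
top {'mtx': array([[385.59508567,   0.        , 275.49155601],
       [  0.        , 385.59508567, 213.0029209 ],
       [  0.        ,   0.        ,   1.        ]]), 'T': array([[-0.06767238,  0.97594081, -0.20726791,  0.30842735],
       [-0.99770082, -0.06542978,  0.01766407, -0.03761555],
       [ 0.0036776 ,  0.20798673,  0.97812473,  1.05636021],
       [ 0.        ,  0.        ,  0.        ,  1.        ]])}
wrist {'mtx': array([[365.32327971,   0.        , 288.47224052],
       [  0.        , 365.32327971, 208.46562886],
       [  0.        ,   0.        ,   1.        ]]), 'T': array([[ 0.38632885, -0.88443167, -0.26178357,  0.15440861],
       [ 0.92235995,  0.36999145,  0.11116858,  0.55848141],
       [-0.00146333, -0.28440631,  0.95870272,  0.3737011 ],
       [ 0.        ,  0.        ,  0.        ,  1.        ]])}
0.15 [-2.28681952e-04  1.97092011e-01  9.80384730e-01 -6.84739650e-04] 0.0187
```

View pics/top0.png

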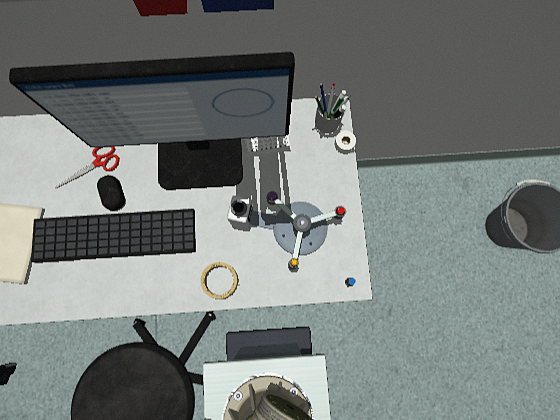

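View pics/side0.png

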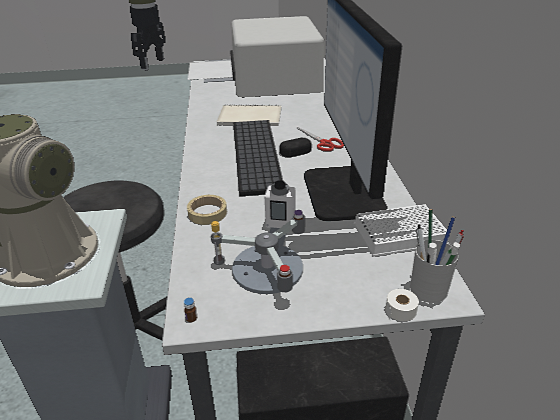

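View pics/wrist0.png

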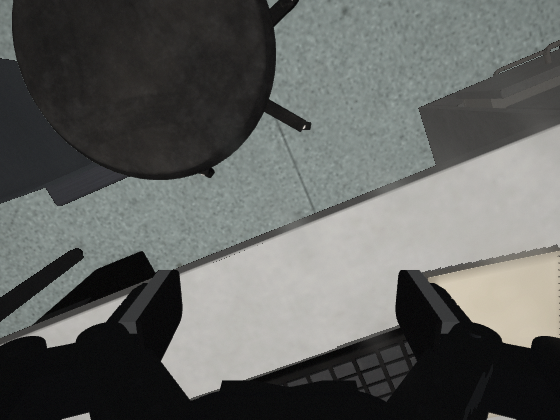

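Top view: hub (302,223), tube (yellow cap) at (294,264), red vial (340,211), purple vial (271,198), reader and button at (239,205). Side view: yellow cap (215,227), red (285,268), purple (298,213), button (280,187). Next I turn these into positions.

```bash
cat > h.py <<'E'
import numpy as np, cv2
from rig import ctrl, jaws, solver, optics, workorder, sensors
def ray(p,u,v):
    K,T=p["mtx"],p["T"]
    d=np.array([(u-K[0,2])/K[0,0],-(v-K[1,2])/K[1,1],-1.])
    return T[:3,3],T[:3,:3]@d
def onplane(n,u,v,z,p=None):
    o,d=ray(p or optics.camera_params(n),u,v); return o+d*(z-o[2])/d[2]
def blob(im,h0,h1,s=110,v=60,roi=None):
    hsv=cv2.cvtColor(im,cv2.COLOR_RGB2HSV)
    m=cv2.inRange(hsv,(h0,s,v),(h1,255,255))
    if roi:
        k=np.zeros_like(m); k[roi[1]:roi[3],roi[0]:roi[2]]=255; m&=k
    n,l,st,c=cv2.connectedComponentsWithStats(m)
    i=1+np.argmax(st[1:,4]); return c[i],st[i]
E
python3 - <<'E'
from h import *
top=cv2.imread("pics/top0.png")[:,:,::-1].copy(); side=cv2.imread("pics/side0.png")[:,:,::-1].copy()
for nm,im,cam,rois in (("top",top,"top",{"yel":(15,32,(280,250,305,272)),"red":(0,6,(332,200,350,220)),"pur":(120,160,(262,188,282,206)),"blu":(100,115,(340,270,360,292))}),
 ("side",side,"side",{"yel":(12,32,(205,218,225,236)),"red":(0,6,(275,260,295,277)),"pur":(120,160,(290,205,306,222)),"blu":(98,115,(180,290,200,310))})):
    for k,(a,b,r) in rois.items():
        try:
            c,s=blob(im,a,b,80 if k!="pur" else 40,40 if k!="pur" else 20,r); print(nm,k,c,s, onplane(cam,*c,{"yel":.106,"red":.086,"pur":.086,"blu":.041}[k]))
        except Exception as e: print(nm,k,e)
cv2.imwrite("pics/z1.png",cv2.resize(top[150:310,190:390],None,fx=4,fy=3.75,interpolation=cv2.INTER_CUBIC)[:,:,::-1][:600])
cv2.imwrite("pics/z2.png",cv2.resize(side[170:330,150:350],None,fx=4,fy=3.75,interpolation=cv2.INTER_CUBIC)[:,:,::-1][:600])
E
```

```text
top yel [293.8  261.95] [291 259   7   7  40] [ 0.38428736 -0.09129618  0.106     ]
top red [340.78571429 210.04761905] [338 206   7   8  42] [ 0.5105603  -0.22366159  0.086     ]
top pur [271.82926829 195.        ] [269 192   7   7  41] [ 0.56240359 -0.04888072  0.086     ]
top blu [351.5952381  281.07142857] [348 278   8   8  42] [ 0.33008422 -0.24089185  0.041     ]
side yel [214.7    225.8625] [210 221   9  12  80] [ 0.38505174 -0.09622657  0.106     ]
side red [284.10714286 268.        ] [280 265  10   7  56] [ 0.51085438 -0.21888954  0.086     ]
side pur [297.80555556 212.13888889] [294 210   8   6  36] [ 0.5621856  -0.04310421  0.086     ]
side blu [188.26666667 301.13333333] [184 298  10   8  60] [ 0.32971786 -0.23604424  0.041     ]
```

View pics/z1.png

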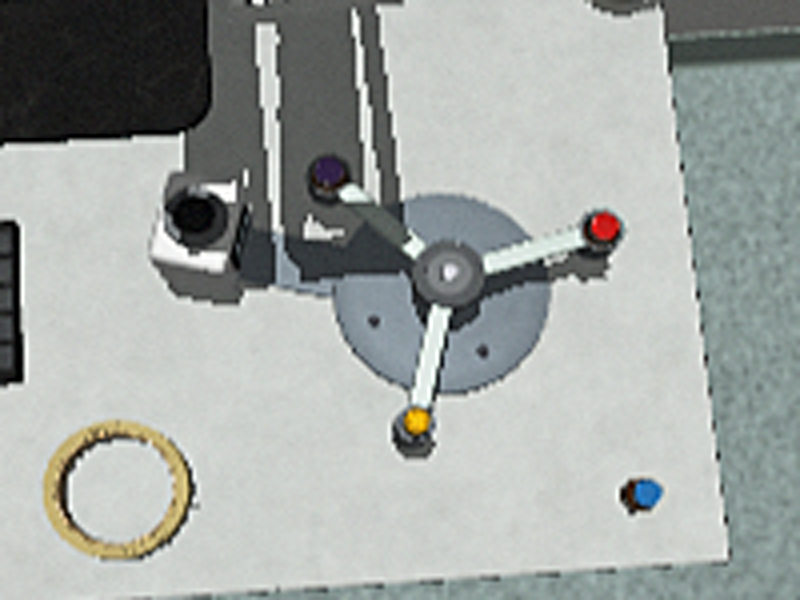

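View pics/z2.png

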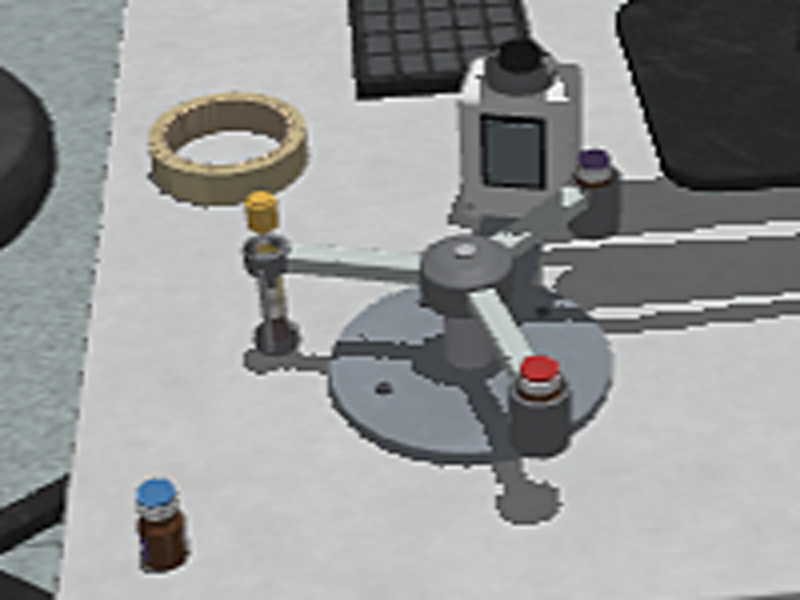

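The three caps give the hub at about (0.486,-0.120), with the tube arm at about 164° and radii all near 105 mm. Next I locate the button from both views.

```bash
cat >> h.py <<'E'
def tri(a,b):
    A=np.zeros((3,3));r=np.zeros(3)
    for o,d in (a,b):
        d=d/np.linalg.norm(d);P=np.eye(3)-np.outer(d,d);A+=P;r+=P@o
    return np.linalg.solve(A,r)
E
python3 - <<'E'
from h import *
top=cv2.imread("pics/top0.png"); side=cv2.imread("pics/side0.png")
def dark(im,roi,t):
    g=im.max(2);m=np.zeros(g.shape,np.uint8);x0,y0,x1,y1=roi
    m[y0:y1,x0:x1]=(g[y0:y1,x0:x1]<t)*255
    n,l,st,c=cv2.connectedComponentsWithStats(m);i=1+np.argmax(st[1:,4]);return c[i],st[i]
pt,ps=[optics.camera_params(n) for n in("top","side")]
for t in(20,35,50):
    a,s1=dark(top,(229,194,246,216),t); b,s2=dark(side,(270,176,292,195),t)
    print(t,a,s1,b,s2); X=tri(ray(pt,*a),ray(ps,*b)); print(X)
    for z in(.1,.105,.11): print(z,onplane("top",*a,z),onplane("side",*b,z))
E
```

```text
20 [238.10666667 206.85333333] [233 203  11   9  75] [282.42857143 182.14285714] [280 181   5   4   7]
[0.53465243 0.03802848 0.11378311]
0.1 [0.53339757 0.0389032  0.1       ] [0.5415968  0.06239717 0.1       ]
0.105 [0.53222139 0.03850315 0.105     ] [0.54068928 0.05421232 0.105     ]
0.11 [0.53104521 0.0381031  0.11      ] [0.53978176 0.04602747 0.11      ]
35 [238.25531915 206.73404255] [233 202  13  11  94] [279.57692308 184.44871795] [275 180  12   9  78]
[0.53189036 0.03778756 0.10940673]
0.1 [0.53368327 0.03851127 0.1       ] [0.53388978 0.05321055 0.1       ]
0.105 [0.5325056  0.03811327 0.105     ] [0.53304828 0.04510439 0.105     ]
0.11 [0.53132793 0.03771526 0.11      ] [0.53220677 0.03699823 0.11      ]
50 [238.61073826 207.77181208] [231 201  15  15 149] [278.90566038 183.58490566] [270 176  17  14 106]
[0.52943686 0.03685875 0.11216726]
0.1 [0.53091903 0.03773903 0.1       ] [0.53279019 0.05721399 0.1       ]
0.105 [0.52975581 0.03734507 0.105     ] [0.53195811 0.04907353 0.105     ]
0.11 [0.52859258 0.0369511  0.11      ] [0.53112603 0.04093308 0.11      ]
```

Button is at about (0.531,0.039,0.11), 165 mm from the hub as it should be, so the reader lies at about 74° and the tube has to turn about 90° clockwise. I'll push the red vial's arm, which is away from the reader and the tube.

```bash
cat >> h.py <<'E'
from scipy.spatial.transform import Rotation as Rr
def quat(yaw): # tool down, tool x axis at yaw
    x=np.array([np.cos(yaw),np.sin(yaw),0]);z=np.array([0,0,-1.]);y=np.cross(z,x)
    q=Rr.from_matrix(np.c_[x,y,z]).as_quat();return [q[3],q[0],q[1],q[2]]
HUB=np.array([.486,-.1204])
def fpose(th,off,z,r=.05,flip=0):
    th=np.radians(th);u=np.array([np.cos(th),np.sin(th)]);t=np.array([-u[1],u[0]])
    p=HUB+r*u+off*t
    return [p[0],p[1],z],quat(th-np.pi/2+flip*np.pi)
E
python3 - <<'E'
from h import *
for f in(0,1):
  for th in(284,240,190):
    j=solver.inverse_kinematics(*fpose(th,.026,.06,flip=f));print(f,th,None if j is None else np.round(j,2))
for th in (160,): pass
jaws.move_gripper(0.0)
ctrl.line_to([.38,.2,.24],velocity=.3)
print(sensors.read_t(),sensors.read_tool_pos(),np.round(sensors.read_joints(),2))
E
```

```text
0 284 [-0.45  0.35 -0.27  0.95  0.   -0.69]
0 240 [-0.51  0.29 -0.36  0.93  0.    0.02]
0 190 [-0.51  0.21 -0.47  0.9   0.    0.89]
1 284 [-0.45  0.35 -0.27  0.95  0.    2.45]
1 240 [-0.51  0.29 -0.36  0.93  0.   -3.12]
1 190 [-0.51  0.21 -0.47  0.9   0.   -2.25]
2.2917 [0.37949149 0.20035287 0.23991883] [ 0.3   0.02 -0.22  1.33  0.    0.69]
```

```bash
python3 - <<'E'
from h import *
ctrl.line_to([.45,-.05,.24],velocity=.3)
ctrl.move_ptp(*fpose(284,.028,.24))
im=optics.camera("wrist");p=optics.camera_params("wrist");cv2.imwrite("pics/w1.png",im[:,:,::-1]);np.savez("w1.npz",**p)
cv2.imwrite("pics/t1.png",optics.camera("top")[140:320,180:400,::-1].repeat(3,0).repeat(3,1))
print(sensors.read_t(),sensors.read_tool_pos())
def proj(x):
    q=np.linalg.inv(p["T"])@np.r_[x,1];K=p["mtx"];return K[0,2]+K[0,0]*q[0]/-q[2],K[1,2]-K[1,1]*q[1]/-q[2]
print(proj([.486,-.1204,.085]),proj([.5107,-.2213,.09]),proj([.531,.039,.11]),proj([.5623,-.046,.09]),proj([.3847,-.0938,.111]))
E
```

```text
4.1917 [ 0.52483882 -0.16050315  0.24034274]
(np.float64(342.01615081350815), np.float64(153.1934228346693)) (np.float64(224.31728272920117), np.float64(153.37975229328185)) (np.float64(503.86030469276307), np.float64(249.95715281271157)) (np.float64(395.2792727739635), np.float64(251.17725233693702)) (np.float64(419.14988682656235), np.float64(35.433367204510006))
```

View pics/w1.png

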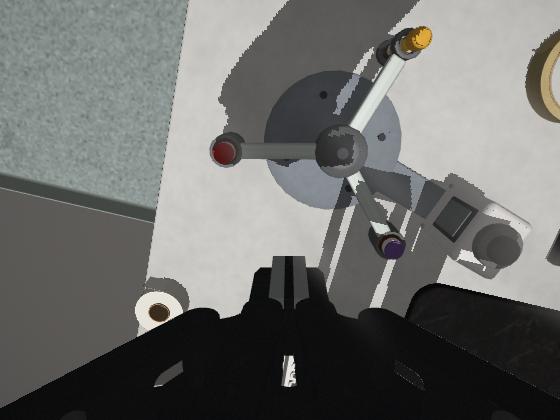

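View pics/t1.png

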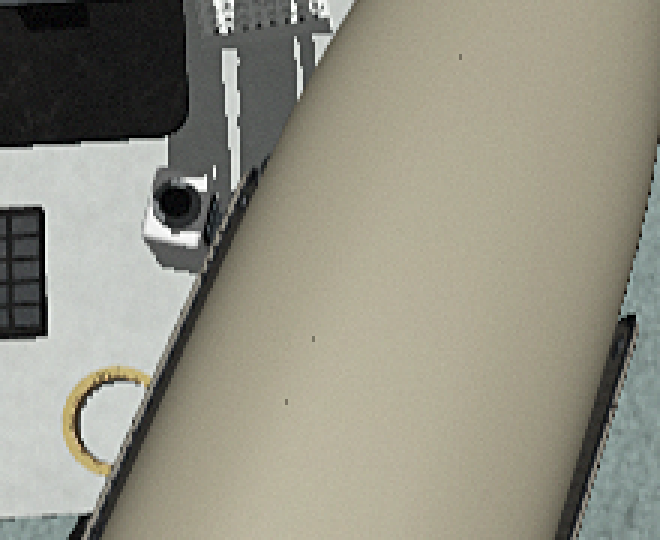

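The wrist view matches the predictions at the hub (341,152), red (224,153) and yellow (421,38). The button is at (498,243), about 6 px from its prediction, so I'm recomputing the reader direction from this picture.

```bash
python3 - <<'E'
from h import *
p=dict(np.load("w1.npz"));im=cv2.imread("pics/w1.png")
cv2.imwrite("pics/w1z.png",cv2.resize(im[160:290,400:540],None,fx=5,fy=4.6))
B=lambda u,v,z:onplane("w",u,v,z,p)[:2]
hub=B(341,152,.085);print(hub)
for n,u,v,z in(("red",224,152.5,.09),("pur",392,245.5,.09),("yel",423,36,.111),("but",498,243,.11),("but",498,243,.105)):
    d=B(u,v,z)-hub;print(n,B(u,v,z),np.hypot(*d),np.degrees(np.arctan2(d[1],d[0])))
E
```

```text
[ 0.48520247 -0.12157643]
red [ 0.51001191 -0.22171906] 0.10317002125319133 -76.08563532901613
pur [ 0.55755101 -0.05087547] 0.10115798549571803 44.34012393032381
yel [ 0.38436612 -0.09086354] 0.10540991961750126 163.0602288960156
but [0.52609184 0.03128973] 0.15824033776194052 75.02482764189271
but [0.52729557 0.03476395] 0.16190782334901127 74.93101289269704
```

View pics/w1z.png

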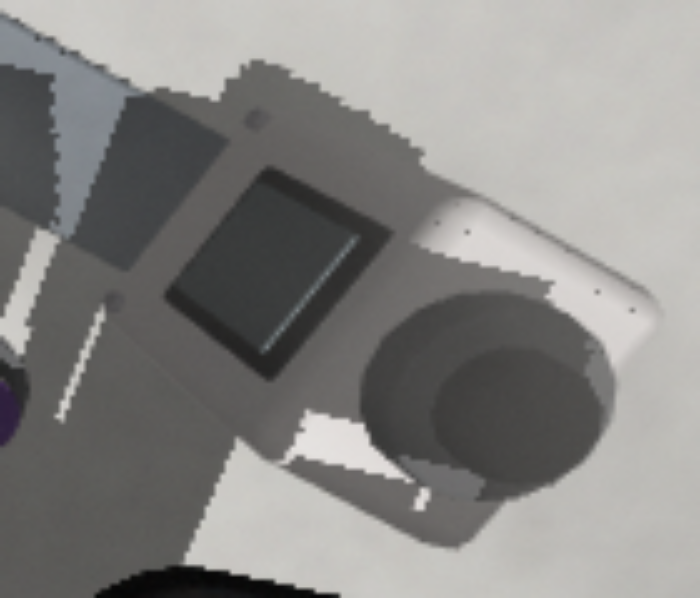

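The zoom shows a collar around the button. The button's top face is at px (503.6,250.6), which matches the triangulated prediction, so the reader direction is about 74.3°. I'll sweep now, stopping short of the target.

```bash
python3 - <<'E'
from h import *
p,q=fpose(284,.030,.06); ctrl.line_to(p,velocity=.15,frame=q)
print(sensors.read_t(),sensors.read_wrist_force(),sensors.read_tool_pos())
for th in list(range(280,205,-8))+[203]:
    p,q=fpose(th,.018,.06); ctrl.line_to(p,velocity=.04,frame=q)
    print(th,round(sensors.read_t(),2),np.round(sensors.read_wrist_force(),1))
im=optics.camera("wrist");cv2.imwrite("pics/w2.png",im[:,:,::-1])
cv2.imwrite("pics/s2.png",optics.camera("side")[150:340,120:360,::-1].repeat(3,0).repeat(3,1))
E
```

```text
5.5417 [-1.12517603  0.16477381  0.33897923] [ 0.52787588 -0.16194972  0.06087449]
280 6.08 [ 0.4 -1.1 -0.5]
272 6.42 [ 0.6  0.  -0.1]
264 6.75 [ 0.3 -0.7 -0.4]
256 7.08 [ 0.1 -0.3 -0.3]
248 7.42 [ 0.5 -0.6 -0.4]
240 7.75 [ 0.2 -0.5 -0.3]
232 8.08 [ 1.   0.7 -0.6]
224 8.42 [-0.5 -0.   0.5]
216 8.75 [1.3 0.1 0.1]
208 9.08 [ 0.1  0.  -0.2]
203 9.35 [-0.1 -0.  -0.6]
```

View pics/s2.png

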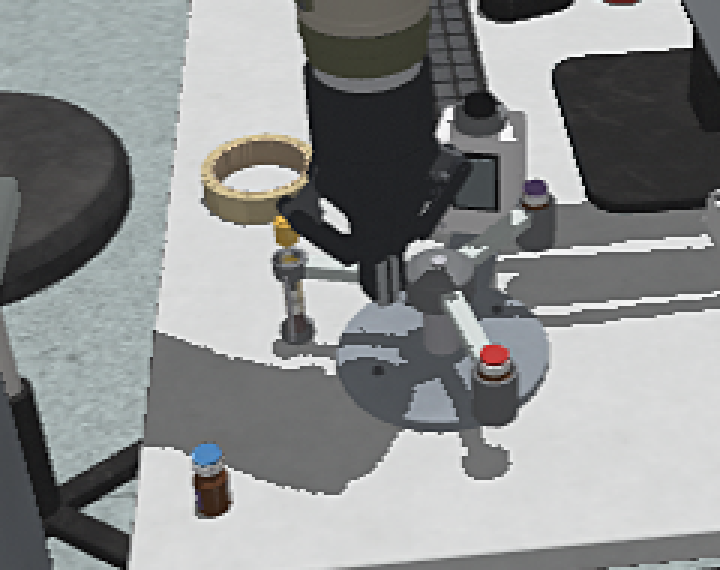

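View pics/w2.png

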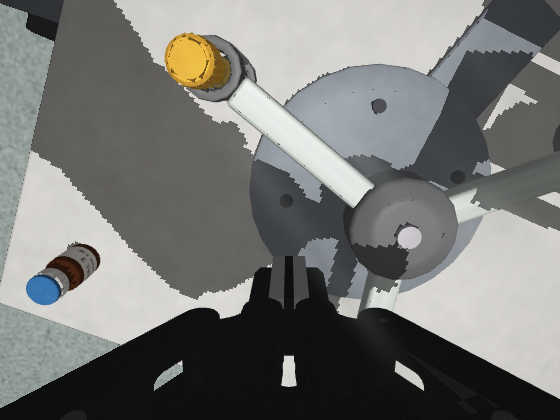

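The carousel did not move: the red cap is still at side px (284,269), though the finger is now on the other side of its arm. I'm checking where the tool really is.

```bash
python3 - <<'E'
from h import *
print(sensors.read_t(),sensors.read_tool_pos(),sensors.read_orientation(),sensors.read_grip_width(),fpose(203,.018,.06))
p=optics.camera_params("wrist");tp=np.array(sensors.read_tool_pos())
def proj(p,x):
    q=np.linalg.inv(p["T"])@np.r_[x,1];K=p["mtx"];return np.round([K[0,2]+K[0,0]*q[0]/-q[2],K[1,2]-K[1,1]*q[1]/-q[2]],1)
print(proj(p,tp),proj(p,[.486,-.1204,.085]),proj(p,[.5107,-.2213,.09]),proj(optics.camera_params("side"),tp),proj(optics.camera_params("side"),[.486,-.1204,.085]))
E
```

```text
9.45 [ 0.44739832 -0.15679546  0.06006919] [ 2.53528467e-04  5.50765807e-01  8.34659788e-01 -1.14928309e-06] 8.293769956172488e-05 ([np.float64(0.4470079176401849), np.float64(-0.1565056437866076), 0.06], [np.float64(0.0), np.float64(0.5519369853120583), np.float64(0.8338858220671682), np.float64(0.0)])
[290.  251.2] [407.6 234.6] [356.9 433.9] [248.6 260. ] [265.9 237.2]
```

```bash
python3 - <<'E'
from h import *
im=optics.camera("side")[190:290,200:300,::-1]
cv2.imwrite("pics/s3.png",cv2.resize(im,None,fx=6,fy=6,interpolation=cv2.INTER_CUBIC))
E
```

```text
(no output)
```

View pics/s3.png

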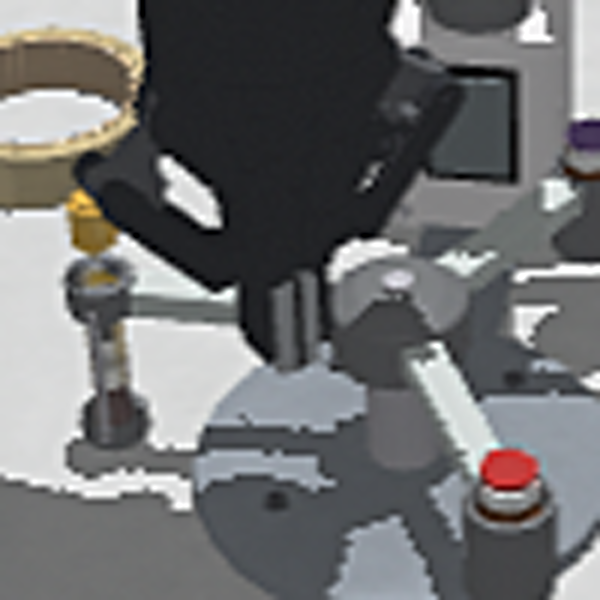

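In the side picture the fingertip is at px (248.3,250.8), but the reported TCP projects to (248.6,260). The real tip is therefore about 20 mm higher than the TCP says, and it passed over the 77 mm arm top. I'll quantify the offset, go back above the start and descend with it corrected.

```bash
cat >> h.py <<'E'
def proj(p,x):
    q=np.linalg.inv(p["T"])@np.r_[x,1];K=p["mtx"];return np.round([K[0,2]+K[0,0]*q[0]/-q[2],K[1,2]-K[1,1]*q[1]/-q[2]],1)
E
python3 - <<'E'
from h import *
ps=optics.camera_params("side");tp=np.array(sensors.read_tool_pos())
for dz in(0,.01,.015,.02,.025):print(dz,proj(ps,tp+[0,0,dz]))
p,q=fpose(203,.018,.13);ctrl.line_to(p,velocity=.15)
p,q=fpose(284,.034,.13,r=.057);ctrl.line_to(p,velocity=.15,frame=q)
p,q=fpose(284,.034,.055,r=.057);ctrl.line_to(p,velocity=.08)
im=optics.camera("side");tp=np.array(sensors.read_tool_pos());print(sensors.read_t(),tp,sensors.read_wrist_force())
for dz in(0,.01,.02):print(dz,proj(ps,tp+[0,0,dz]))
cv2.imwrite("pics/s4.png",cv2.resize(im[190:290,200:300,::-1],None,fx=6,fy=6,interpolation=cv2.INTER_CUBIC))
E
```

```text
0 [248.6 260. ]
0.01 [248.3 256.1]
0.015 [248.2 254.1]
0.02 [248.  252.2]
0.025 [247.9 250.2]
12.825 [ 0.53330553 -0.16774421  0.05564518] [5.52043938e-01 6.19879057e-01 2.06222903e-04]
0 [292.4 261.5]
0.01 [292.4 257.6]
0.02 [292.4 253.7]
```

View pics/s4.png

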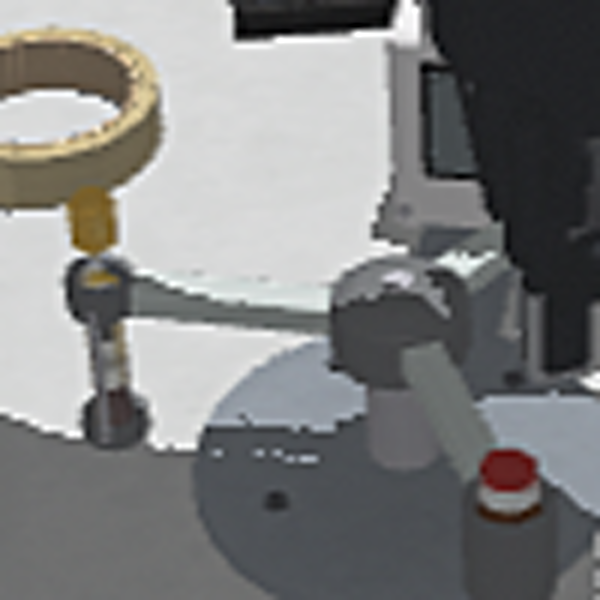

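Tip seen at px (294,252), which again puts it about 23 mm above the reported TCP. I'll use TCP z=0.039 for a tip at about 0.062, make a first small push and look.

```bash
python3 - <<'E'
from h import *
Z=.039
p,q=fpose(284,.034,Z,r=.057);ctrl.line_to(p,velocity=.08)
print(sensors.read_t(),np.round(sensors.read_wrist_force(),1))
for th in(284,278,272,266):
    p,q=fpose(th,.018,Z,r=.057); ctrl.line_to(p,velocity=.04,frame=q)
    print(th,round(sensors.read_t(),2),np.round(sensors.read_wrist_force(),1))
im=optics.camera("side")
cv2.imwrite("pics/s5.png",cv2.resize(im[180:300,180:320,::-1],None,fx=5,fy=5,interpolation=cv2.INTER_CUBIC))
E
```

```text
13.175 [-0.3  0.5  1.2]
284 13.72 [-0.2  0.1 -0. ]
278 14.03 [-0.5  0.4 -0.1]
272 14.34 [1.4 0.5 0.4]
266 14.65 [-0.1  0.5 -0.5]
```

View pics/s5.png

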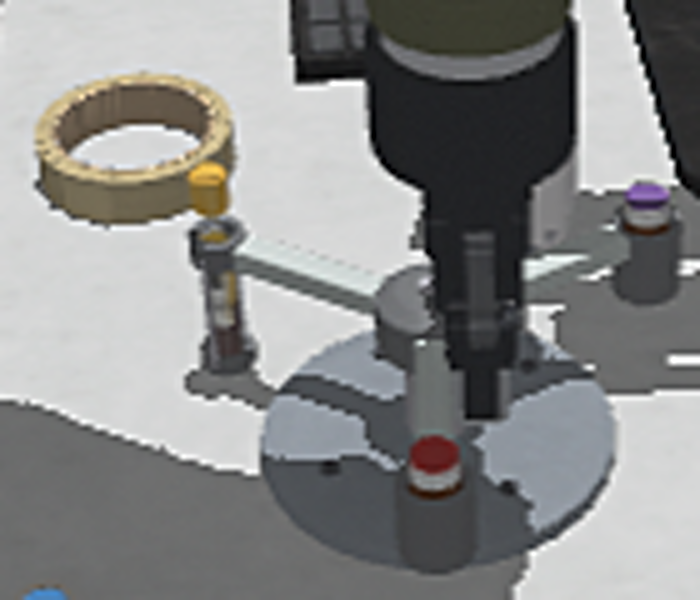

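It works: the arm is turning with the finger. The red cap is now at (267,271) and the yellow at (222,216). I'll continue to about 5° short of the target.

```bash
python3 - <<'E'
from h import *
Z=.039
for th in(258,250,242,234,226,218,210,203,199):
    p,q=fpose(th,.018,Z,r=.057); ctrl.line_to(p,velocity=.04,frame=q)
    print(th,round(sensors.read_t(),2),np.round(sensors.read_wrist_force(),1))
im=optics.camera("side");cv2.imwrite("pics/s6.png",im[:,:,::-1])
cv2.imwrite("pics/s6z.png",cv2.resize(im[160:320,160:340,::-1],None,fx=3.7,fy=3.7,interpolation=cv2.INTER_CUBIC))
im=optics.camera("wrist");cv2.imwrite("pics/w6.png",im[:,:,::-1])
im=optics.camera("top");cv2.imwrite("pics/t6.png",im[140:320,180:400,::-1].repeat(3,0).repeat(3,1))
E
```

```text
258 15.06 [-0.5 -1.  -0.9]
250 15.42 [0.7 0.8 0.3]
242 15.78 [-0.3 -0.   0.4]
234 16.13 [-0.7 -0.1 -0.2]
226 16.49 [ 0.1  0.2 -0.4]
218 16.85 [ 0.6  0.1 -0.1]
210 17.21 [0.  0.7 0.3]
203 17.54 [ 0.2 -0.6 -0.5]
199 17.8 [0.5 0.9 1.3]
```

View pics/s6z.png

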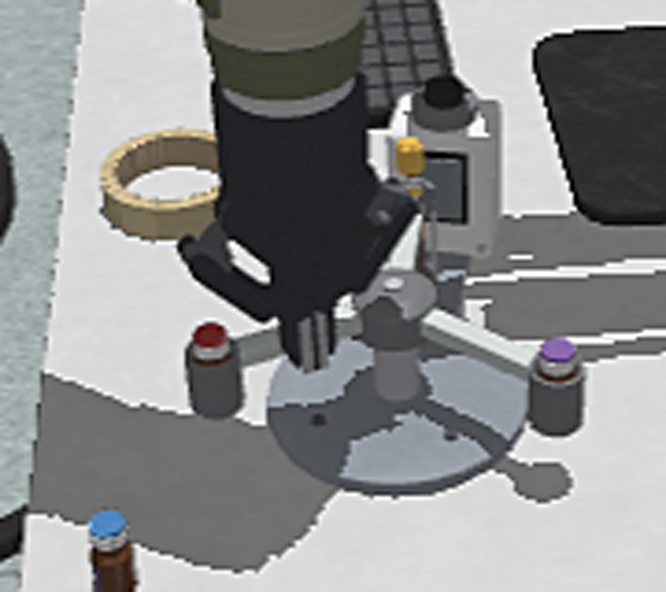

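View pics/w6.png

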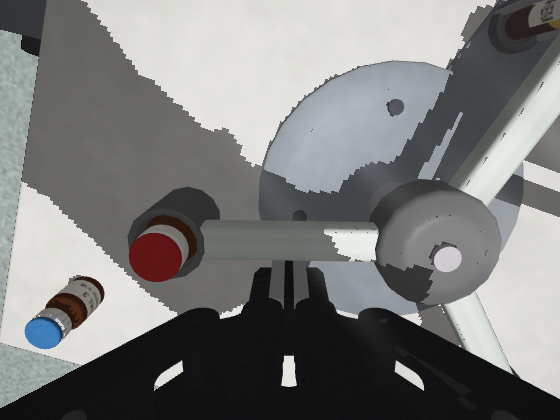

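View pics/t6.png

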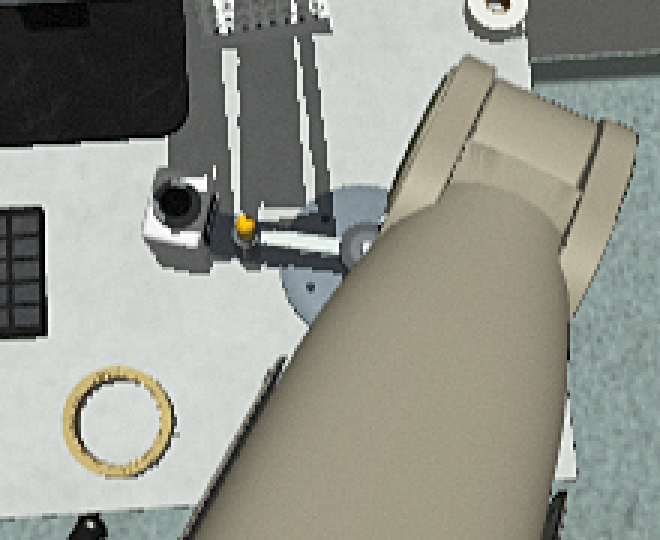

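The tube is almost in front of the window: yellow cap at top px (261.7,215). I'm measuring the remaining angle.

```bash
python3 - <<'E'
from h import *
top=cv2.imread("pics/t6.png")[::3,::3,::-1].copy(); side=cv2.imread("pics/s6.png")[:,:,::-1].copy()
ct,_=blob(top,15,32,80,40,(70,65,95,90));ct=ct+[180,140]
P={}
cs,s=blob(side,12,32,80,40,(262,190,280,215)); print(ct,cs,s)
a,b=onplane("top",*ct,.106),onplane("side",*cs,.106); 
def ang(v): v=v-HUB; return round(np.degrees(np.arctan2(v[1],v[0])),1),round(np.hypot(*v),4)
print("yel",a,b,ang((a+b)[:2]/2),ang(a[:2]),ang(b[:2]))
for n,h0,h1,roi,e,ss in(("red",0,6,(208,244,225,256),-120,80),("pur",120,160,(303,248,318,260),120,40)):
    c,s=blob(side,h0,h1,ss,20,roi); x=onplane("side",*c,.086); x[1]-=.0026; print(n,c,s,x,ang(x[:2]),ang(x[:2])[0]+e)
E
```

```text
[261.39583333 215.3125    ] [270.32432432 201.81081081] [267 197   8  11  74]
yel [ 0.50625669 -0.01898728  0.106     ] [ 0.50496029 -0.02469721  0.106     ] (np.float64(78.7), np.float64(0.1005)) (np.float64(78.7), np.float64(0.1034)) (np.float64(78.8), np.float64(0.0976))
red [216.15555556 250.35555556] [212 247   9   7  45] [ 0.38579902 -0.15271743  0.086     ] (np.float64(-162.1), np.float64(0.1053)) -282.1
pur [310.23214286 254.14285714] [306 251  10   7  56] [ 0.56533445 -0.18851203  0.086     ] (np.float64(-40.6), np.float64(0.1046)) 79.4
```

```bash
python3 - <<'E'
from h import *
Z=.039
p,q=fpose(194.8,.018,Z,r=.057); ctrl.line_to(p,velocity=.03,frame=q); ctrl.wait(.2)
p,q=fpose(194.8,.035,Z,r=.057); ctrl.line_to(p,velocity=.06)
p[2]=.2; ctrl.line_to(p,velocity=.15)
ctrl.move_ptp([.42,-.2,.26],quat(np.radians(104)))
side=optics.camera("side");cv2.imwrite("pics/s7.png",side[:,:,::-1])
top=optics.camera("top");cv2.imwrite("pics/t7.png",top[140:320,180:400,::-1].repeat(3,0).repeat(3,1))
w=optics.camera("wrist");cv2.imwrite("pics/w7.png",w[:,:,::-1]);np.savez("w7.npz",**optics.camera_params("wrist"))
print(sensors.read_t())
def ang(v): v=v-HUB; return round(np.degrees(np.arctan2(v[1],v[0])),1),round(np.hypot(*v),4)
ct,_=blob(top,15,32,80,40,(250,205,275,230)); cs,_=blob(side,12,32,80,40,(262,190,285,215))
a,b=onplane("top",*ct,.106),onplane("side",*cs,.106)
print("yel",ct,cs,a,b,ang((a+b)[:2]/2),ang(a[:2]),ang(b[:2]))
E
```

```text
20.6417
yel [262.02083333 212.85416667] [274.53164557 202.16455696] [ 0.51246463 -0.02093836  0.106     ] [ 0.51380909 -0.0273459   0.106     ] (np.float64(74.3), np.float64(0.1)) (np.float64(75.1), np.float64(0.1029)) (np.float64(73.4), np.float64(0.0971))
```

View pics/t7.png

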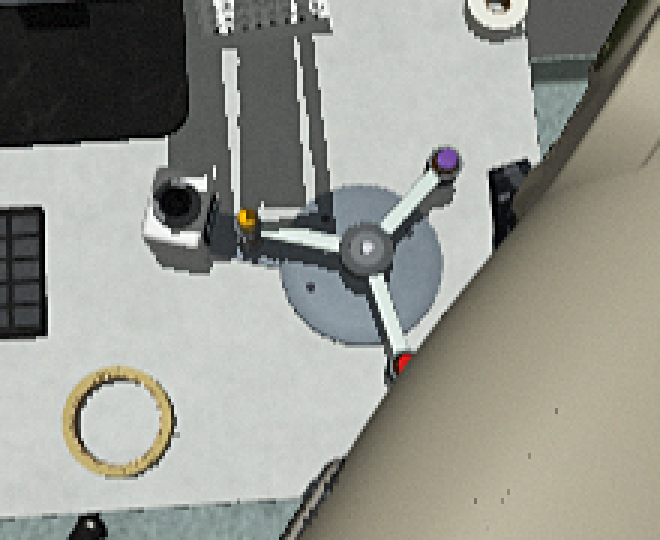

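View pics/w7.png

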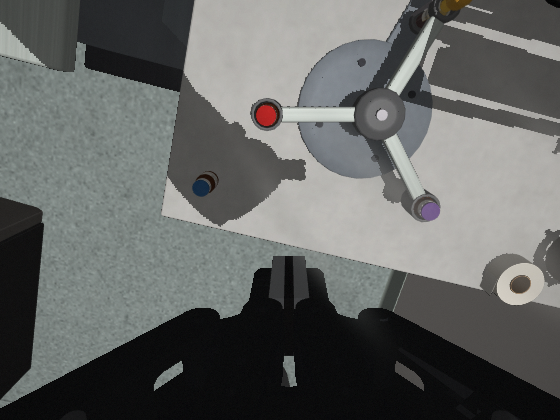

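View pics/s7.png

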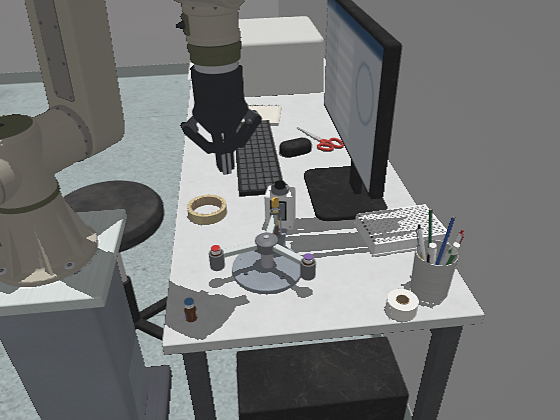

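The top view shows the tube arm pointing at the reader and the side view has the cap in front of the window. Measured tube bearing is 74.3° against the 74.3° target. I'll confirm with one wrist view that has hub, tube and reader together.

```bash
python3 - <<'E'
from h import *
ctrl.move_ptp(*fpose(284,.028,.26))
w=optics.camera("wrist");p=optics.camera_params("wrist");cv2.imwrite("pics/w8.png",w[:,:,::-1]);np.savez("w8.npz",**p)
cv2.imwrite("pics/w8z.png",cv2.resize(w[110:290,320:540,::-1],None,fx=3.3,fy=3.3,interpolation=cv2.INTER_CUBIC))
print(sensors.read_t(),proj(p,[.486,-.1204,.085]),proj(p,[.531,.039,.11]))
E
```

```text
21.9583 [340.8 150.6] [493.9 241.8]
```

View pics/w8z.png

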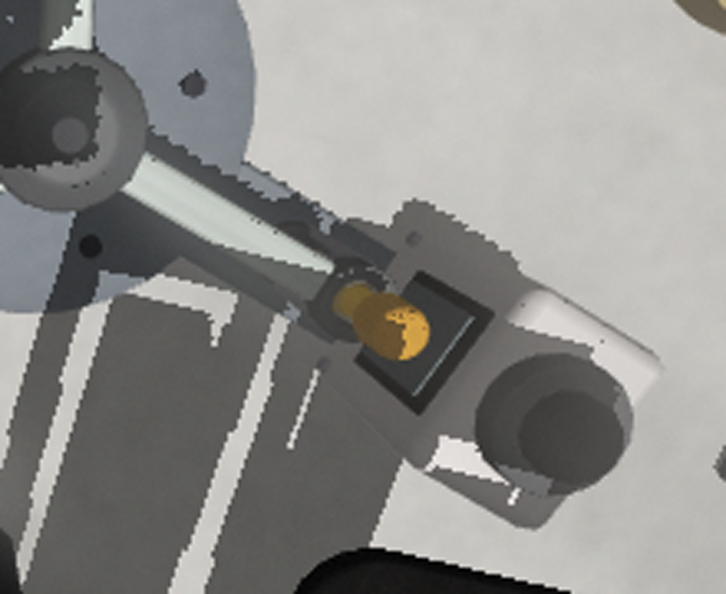

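```bash
python3 - <<'E'
from h import *
p=dict(np.load("w8.npz"))
B=lambda u,v,z:onplane("w",u,v,z,p)[:2]
h=B(341.2,150.9,.085);b=B(493,243.3,.11);t=B(442.3,210.5,.111)
A=lambda v:(round(np.degrees(np.arctan2(v[1],v[0])),2),np.hypot(*v))
print(h,b,t,A(b-h),A(t-h))
for z in(.28,.2,.14,.11,.085):print(z,solver.inverse_kinematics([.531,.039,z],quat(np.radians(75))))
E
```

```text
[ 0.48621476 -0.11990803] [0.53260314 0.03873865] [ 0.5135767  -0.01956355] (np.float64(73.7), np.float64(0.1652895922217211)) (np.float64(74.75), np.float64(0.10400812815452916))
0.28 [-0.07751092  0.22014338  0.10676359  1.45741654  0.          1.7550848 ]
0.2 [-0.07751092  0.23168449 -0.0728491   1.26626273  0.          1.7550848 ]
0.14 [-0.07751092  0.25919921 -0.1862898   1.12530732  0.          1.7550848 ]
0.11 [-0.07751092  0.27885985 -0.23683219  1.05510429  0.          1.7550848 ]
0.085 [-0.07751092  0.29822019 -0.27590444  0.99667169  0.          1.7550848 ]
```

```bash
python3 - <<'E'
from h import *
for z in(.05,.1,.15,.2):print(z,onplane("side",372,193,z),onplane("top",291,135,z),onplane("top",294,55,z+.3))
E
```

```text
0.05 [0.75834942 0.06316315 0.05      ] [ 0.74066042 -0.11398972  0.05      ] [ 0.78627841 -0.110698    0.35      ]
0.1 [ 0.73288854 -0.01228799  0.1       ] [ 0.71918536 -0.11019515  0.1       ] [ 0.75245352 -0.10552483  0.4       ]
0.15 [ 0.70742766 -0.08773912  0.15      ] [ 0.69771029 -0.10640057  0.15      ] [ 0.71862864 -0.10035166  0.45      ]
0.2 [ 0.68196678 -0.16319025  0.2       ] [ 0.67623522 -0.102606    0.2       ] [ 0.68480375 -0.09517848  0.5       ]
```

The wrist picture gives button bearing 73.7° and tube bearing 74.75°, about 2 mm off at the tube, so it's good. Now I press the button slowly with force feedback.

```bash
python3 - <<'E'
from h import *
q=quat(np.radians(75));X,Y=.5315,.039
ctrl.move_ptp([.50,-.06,.26],q)
ctrl.line_to([X,Y,.20],velocity=.15,frame=q)
ctrl.line_to([X,Y,.105],velocity=.08)
F=lambda:np.mean([sensors.read_wrist_force() for _ in range(5)],0)
f0=F();print(sensors.read_t(),np.round(f0,2))
z=.105
while z>.066:
    z-=.0015;ctrl.line_to([X,Y,z],velocity=.02);f=F()-f0
    print(round(z,4),np.round(sensors.read_tool_pos()[2],4),np.round(f,1))
    if f[2]>7:break
ctrl.wait(.3);print(F()-f0)
cv2.imwrite("pics/s9.png",optics.camera("side")[150:290,200:340,::-1].repeat(4,0).repeat(4,1))
print(sensors.read_t())
E
```

```text
26.175 [-0.39  1.08  0.3 ]
0.1035 0.1037 [ 0.6 -1.2 -0.2]
0.102 0.1019 [ 0.9 -1.1 -0.7]
0.1005 0.1004 [ 0.5 -1.6 -0.3]
0.099 0.0988 [-0.  -0.3 -0.9]
0.0975 0.0974 [ 0.2 -1.   0.6]
0.096 0.0959 [ 0.4 -0.4 -0.4]
0.0945 0.0944 [ 0.9 -0.6 -0.2]
0.093 0.0929 [ 0.1 -1.2  0. ]
0.0915 0.0914 [ 0.  -1.3 -0.3]
0.09 0.0899 [ 0.5 -0.4 -1. ]
0.0885 0.0884 [ 0.5 -0.3 -0.5]
0.087 0.0869 [ 1.3  0.6 -0.5]
0.0855 0.0856 [ 0.6 -0.7  1. ]
0.084 0.0841 [ 0.8 -1.2  2.8]
0.0825 0.0826 [-0.  -1.2  3. ]
0.081 0.081 [ 0.2 -0.8  3.1]
0.0795 0.0805 [-1.9 -0.7  9.6]
[-1.77951029 -1.88816519  9.55692686]
30.775
```

View pics/s9.png

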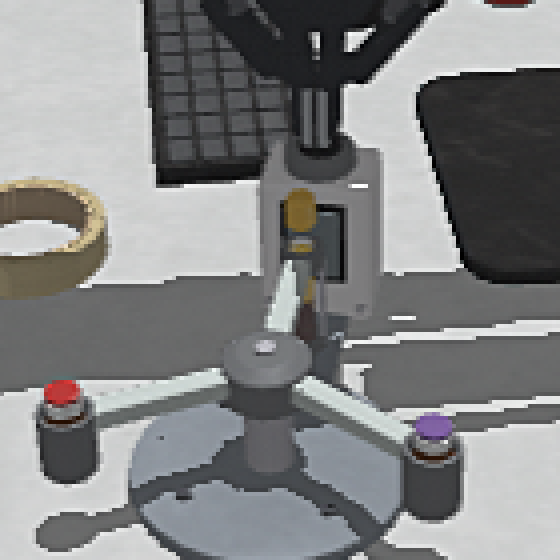

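Contact came at TCP z≈0.086 and the button bottomed at 0.0805 with 9.6 N. That is about 6 mm of travel, so fully down. The picture shows the finger on the button and the tube upright in front of the window. Now I retract and do the final check.

```bash
python3 - <<'E'
from h import *
X,Y=.5315,.039
ctrl.line_to([X,Y,.12],velocity=.05);ctrl.line_to([X-.03,Y-.05,.27],velocity=.15)
ctrl.move_ptp(*fpose(284,.028,.27));ctrl.wait(.3)
side=optics.camera("side");cv2.imwrite("pics/s10.png",side[150:330,140:340,::-1].repeat(3,0).repeat(3,1))
w=optics.camera("wrist");p=optics.camera_params("wrist");cv2.imwrite("pics/w10.png",w[:,:,::-1])
c,s=blob(side,98,115,80,40,(180,290,200,310));print("blue",c)
cs,_=blob(side,12,32,80,40,(262,190,285,215));print("yel",cs)
print(sensors.read_t(),np.round(sensors.read_wrist_force(),1))
E
```

```text
blue [188.32786885 301.08196721]
yel [274.48717949 202.11538462]
35.3667 [-0.4 -0.2  0. ]
```

View pics/s10.png

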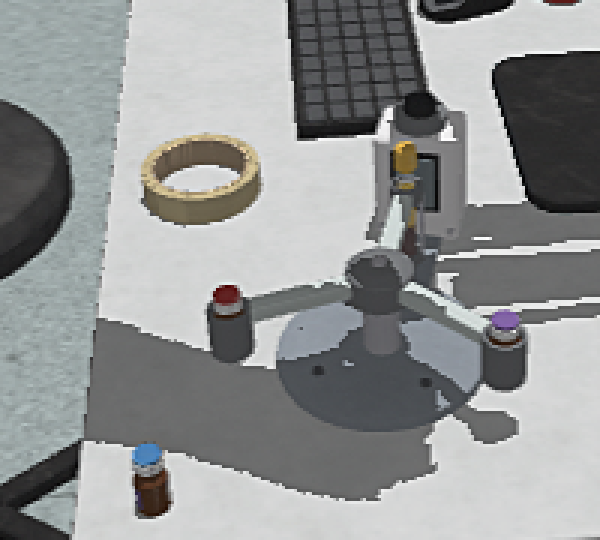

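View pics/w10.png

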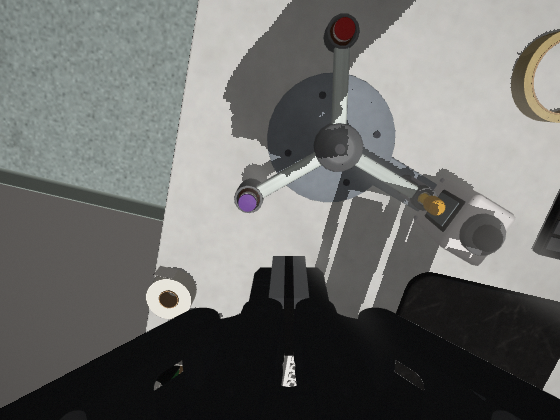

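The yellow cap is at side px (274.5,202.1) as before the press and the blue vial is unmoved at (188,301). The button is up, both vials are in their cups, and the arm is clear. Handing in.

```bash
python3 - <<'E'
from h import *
workorder.hand_in(); print(sensors.read_t())
E
```

```text
the job is handed in; nothing more can be done
the job is handed in; nothing more can be done
```

The job is done and handed in at about 35 s of the 67 s allowed. I turned the carousel about 90° clockwise by pushing the red vial's arm with the closed fingertips, then pressed the reader button once and let it come back up.

**Last checks**
- **Tube position:** the tube's bearing from the axis differs from the reader's by 0 to 1°, which puts it about 2 mm or less off the read point, and the press did not move it.
- **Button:** the finger travelled about 6 mm from first contact to the stop, where I read 9.6 N, so it went fully down. It looks up again in the last pictures.
- **Vials and bystanders:** both vials stand in their cups. The bench vial had not moved by measurement; I judged the tape and label roll only by eye, and they look unmoved.
- **Arm:** it is clear of everything, with a wrist force of about 0 N.

**What disagreed**
- **Failed first sweep:** it passed over the arm without moving the carousel. The real fingertip sits about 23 mm above the reported tool point. I measured that in the side camera, lowered the tool to match and repeated the sweep.
- **Camera mismatch:** the top and side cameras differed by about 5 mm in y, so I averaged them and confirmed with a wrist view.

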